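# Draw the plug gauge, park it in the rack, mount the roller for run-out

### The arm

A 7-joint arm with a two-finger parallel gripper is mounted at the origin on the work surface. World frame = base frame: x ahead of the robot, y to its left, z up, the work surface at z = 0. Lengths are in mm, angles in rad, forces in N, time in s.
With the tool pointing down it reaches from about 400 to 850 mm from the base axis. Payload 10.4 kg.
Tool frame: the origin (TCP) lies midway between the tips of the shut fingers; the grasp point (between the pads) lies 19 mm behind it; z points along the fingers, y is the line along which they close (so a half turn about z gives the same grasp; the last joint's range is limited). The gripper opens to 87 mm and grips with 3 to 60 N. Pads are 19 mm wide; open, the fingers measure 117 mm over their backs; the gripper's body (75 mm by 190 mm) begins 51 mm behind the grasp point.
Start: joints at [-1.164, 0.332, -0.065, 1.46, 0.022, 1.35, -0.088], TCP at [260.421, 568.184, 222.576] pointing down, gripper open.
Joint ranges: [-2.6, 2.6], [-0.5, 2.12], [-1.47, 1.34], [0.16, 2.42], [-1.27, 4.41], [0.06, 2.06], [-2.6, 2.6]. Speed limits (rad/s): [2.22, 2.22, 2.79, 2.79, 3.14, 3.14, 3.14].

### API

Orientations are given as a 3x3 rotation matrix whose columns are the frame's x, y, z axes.
In Python, from workcell import ctrl, optics, ticket, nets gives the robot as it stands.
- The arm moves only by the tool step_arm, never from a script. Its argument "increments" is a list of rows, each a list of 7 numbers: the shift along the tool's x, y, z in mm, then the turn, a rotation vector about the tool's x, y, z in degrees, then the finger opening in mm, from 0 to 87. A call has exactly 5 rows; each row is the pose to reach, as a shift and turn from the pose commanded when the call began, along the tool's axes at that moment; what a row does not reach only later rows make up. A row lasts 1/12 s, in which the tool goes at most 41.7 mm and 7.16 degrees, less where a joint would pass 70% of its speed; a pose out of reach is approached as far as the arm can. A call with a gripper value outside its range is refused whole. The fingers move at their own pace and stop on an object; the grip force is fixed at half the most. Time passes only in rows, so rows that repeat a pose let the fingers close, or fill a call up. It gives the time, the measured TCP pose, the force, the opening and the grip force at its end, in the units of the state.
- ctrl.state(): the state, without advancing time (a new reading comes with each control period).
- optics.capture(name): name is "side" or "top"; returns a dict with "image" (400x640x3 uint8, red, green, blue), "fx", "fy", "cx", "cy" (pixels), "dist" ([k1, k2, p1, p2, k3] as OpenCV has them; the pictures are not rectified), "eye" and "attitude" of the camera in the world. Camera axes: x right, y down, z forward; pixel columns grow to the right and rows downward; lengths in mm; the calibration is good to about 2 mm. A picture is of the moment at which its call begins. There is no depth.
- ticket.sign_off(): hands the job in; it is judged then, once.
Trained networks look in the newest picture that a camera, given by its name, has taken for a name from the list of things; names that differ only in an ending like _2 or _b are one class to them, and where a whole thing is asked for, a point or a joint stands for the part that bears it (a point fixed in the world has none). Each returns a list of dicts, best first, with "p" (0 to 1); they miss things now and then, are a little off and sometimes report something else, mostly with a low value. They report only what shows in the picture. A call takes as long as a camera call. They do not tell look-alikes from the thing itself.
- nets.search_frame(name, camera): "point" ([column, row] in pixels, amid what is visible of it).
- nets.outline_of(name, camera): "pixels" (400x640 bool, what is visible of it) and "point" ([column, row] in pixels, amid what is visible of it).
- nets.tip_of(name, camera): "point" ([column, row] in pixels: a listed point, or the origin of a listed thing).
The state is a dict: "t": time; "joints": joint angles; "dq": joint speeds; "tau": joint torques, N m; "eef_pos": TCP position; "tool_rot": TCP orientation; "ft_force": force on the tool from outside, world axes, zero at the start; "wrist_torque": the same for the moment, N m; "grip_width": finger opening in mm; "finger_force": force on a finger pad.
Only numpy, scipy, OpenCV 4.12 (cv2) and the standard library are available. Lean on these libraries where they do the work, as an engineer would, in place of code of your own. Each camera call takes 0.05 s, during which the arm holds its last target. There are 200 camera calls.

### The job

The bronze roller on the surface plate has passed its bore check: draw the plug gauge up out of its bore, leaving the roller standing where it is, and park the gauge in the empty notch of the rack, slid in to the back of the notch and hanging by its collar. Then mount the roller on the upright spindle of the run-out stand, lowering it gently until it sits fully home on the shoulder. Keep the gauge and the roller upright throughout, do not touch the dial indicator, and leave the other gauges, the tool check and the straight edge undisturbed.

Things in the scene. Friction and masses are not known exactly. Their poses are not given: they have to be found in the camera images.
- gauge_mid (a point): the plug gauge standing in the roller's bore, nickel with black ebony handle, 134 mm long, 0.2 kg, z along it to the handle end. Point: on its axis, half-way, 67 mm above the foot. From the foot up: member 24.5 mm diameter, 0-40 mm; neck 10 mm, 40-54; collar 28 mm, 54-59; handle 20 mm, 59-134. At the start its foot is on the surface plate, 90 mm stand above the roller
- gauge_foot (a point): centre of the foot of that plug gauge (its lower end face)
- gauge_collar (a point): on the axis of that plug gauge, at the underside of its 28 mm collar (54 mm above the foot); hung in a notch, this lies on the rack's shelf top
- roller_mid (a point): the bronze double-flanged guide roller, a bobbin 44 mm tall: flanges 52 mm diameter and 9 mm thick at both ends, waist 39 mm diameter, through bore 26 mm; about 0.3 kg, loose, standing on the surface plate, z up along its axis. This point is its centre, half-way up (22 mm)
- plate: the cast-iron surface plate block, 180 x 130 mm, top 50 mm above the bench; fixed, at any yaw. Origin: centre of its underside; x along the 180 mm side
- edge_mid (a point): the blued-steel straight edge, a loose bar 150 x 14 x 36 mm (length along its x, thickness y, height z) standing on its narrow edge on the surface plate beside the roller; the gap to the roller's flanges can be as little as 10 mm, so that no finger fits between. Point: its centre, half-way up. Not to be disturbed
- rack: fixed oak gauge rack: foot 62 x 178 mm, 10 mm thick; steel shelf 6 mm thick, top 75 mm above the bench, on end cheeks, open in front and above. Three notches 15 mm wide with rounded mouths run in from its front edge (28 mm before the notch points) and end 6 mm past them. Origin: on the bench below the middle notch point; x = the way a gauge slides in, y along the row, z up
- notch_left (a point): parking point of the notch at +y of the rack, level with the shelf top: where the axis of a fully home gauge crosses the shelf top. Notches are 56 mm apart. One of the three notches is empty; the other two hold gauges
- notch_mid (a point): the same for the middle notch
- notch_right (a point): the same for the notch at -y of the rack
- gauge_a_mid (a point): a bystander plug gauge hanging in a notch: same length, neck, collar and handle, member 18 mm diameter. Point: on its axis, half-way along; its handle's top is 155 mm above the bench
- gauge_b_mid (a point): the other bystander plug gauge hanging in a notch: same, member 21 mm diameter
- check_mid (a point): a brass tool-check disc, 30 mm diameter, 3 mm thick, lying on the rack's foot under the empty notch. Point: its centre. A parked gauge hangs clear 8 mm above it
- stand: the run-out stand: green iron base 190 x 80 mm, 25 mm thick, with an upright spindle at its -x end and the dial indicator's post (95 mm tall) at its +x end. Fixed, at any yaw. Origin: centre of its underside; x points from the spindle to the indicator's post
- seat (a point): on the spindle's axis, at the top of its shoulder (40 mm diameter, 5 mm thick, top 30 mm above the bench), where the roller's lower face comes to rest. The spindle is 23.5 mm in diameter, straight for 46 mm above this point, then tapering to 10 mm diameter at its tip, 58 mm above this point
- indicator: the brass dial indicator clamped to the stand, reaching from the post towards the spindle: case 51 mm diameter, face up, centre 86 mm from the spindle's axis, 44 to 62 mm above the bench; all of it within 32 mm of the stand's x axis. Origin as stand. Delicate: nothing may touch it
- indicator_tip (a point): tip of the indicator's horizontal stylus, 32 mm from the spindle's axis and 52 mm above the bench, thus 6 mm clear of the flanges of a mounted roller; no finger fits on that side
There are look-alikes about, which are no part of the job. Of the things that look like the part that bears roller_mid, the largest one is meant.

How it is judged (in metres and radians):
On the way, in this order (a step that is already met when the one before it is completed fails the run):
1. the plug gauge is drawn clear above the roller, which still stands where it was on the plate (z of gauge_foot in the frame of roller_mid above 0.027 m and distance of roller_mid from where it was at the start of the episode below 0.02 m and angle between roller_mid's own z axis and vertical below 0.1 rad), for 0.1 s.
2. the gauge hangs by its collar in the empty notch, at its back, let go ((horizontal distance between gauge_collar and notch_left below 0.007 m or horizontal distance between gauge_collar and notch_mid below 0.007 m or horizontal distance between gauge_collar and notch_right below 0.007 m) and z of gauge_collar in the frame of rack between 0.072 and 0.078 m and angle between gauge_mid's own z axis and vertical below 0.1 rad and contact force between gauge and the fingers below 0.1 N and linear speed of gauge below 0.02 m/s and angular speed of gauge below 0.3 rad/s), for 0.2 s.
At the end, for the whole second after the job is handed in: gauge hangs at rest in the empty notch, axis within 7 mm of the parking point, collar within 3 mm of the shelf top, upright within 0.1 rad; roller at rest on the spindle, axis within 4 mm of it, lower face within 2.5 mm of the shoulder, upright within 0.06 rad ((horizontal distance between gauge_collar and notch_left below 0.007 m or horizontal distance between gauge_collar and notch_mid below 0.007 m or horizontal distance between gauge_collar and notch_right below 0.007 m) and z of gauge_collar in the frame of rack between 0.072 and 0.078 m and angle between gauge_mid's own z axis and vertical below 0.1 rad and horizontal distance between roller_mid and seat below 0.004 m and z of roller_mid in the frame of seat between 0.0195 and 0.0245 m and angle between roller_mid's own z axis and vertical below 0.06 rad and linear speed of each of gauge, roller below 0.02 m/s and angular speed of each of gauge, roller below 0.3 rad/s); the robot touches nothing.
It fails at once if the dial indicator is touched (more than 1 N) (contact force between indicator and anything else above 1 N).
It fails at once if a bystander gauge, the tool check or the straight edge is moved more than 15 mm or tipped more than 0.25 rad (distance of any of gauge_a_mid, gauge_b_mid, check_mid, edge_mid from where it was at the start of the episode above 0.015 m or angle between any of gauge_a_mid, gauge_b_mid, edge_mid's own z axis and vertical above 0.25 rad).
It fails at once if the plug gauge or the roller is tipped more than 0.5 rad from upright (angle between any of gauge_mid, roller_mid's own z axis and vertical above 0.5 rad).
It fails at once if the roller is dropped down the spindle (faster than 0.35 m/s on it) (horizontal distance between roller_mid and seat below 0.012 m and z of roller_mid in the frame of seat below 0.08 m and linear speed of roller above 0.35 m/s).
It also fails if it takes over 69 s, if anything falls off the work surface, if the arm or the gripper's body presses on something with over 40 N, if the wrist force passes 120 N, or if a joint passes its speed limit or range.

## Working session

There is one attempt and no reset: what is moved stays moved. The work goes in short steps, Python scripts to look and compute and a tool call to move; the robot and the scene stay as the last step left them, time stands still between calls to the robot, and variables do not carry over. Pictures are saved under pics/ and viewed, at most 12 in all, crops included, and the job is handed in when it is done.

Besides the shell and the picture viewer there is one more tool, called after "Emit:" as name(argument=value, ...), one argument or row to a line, values as JSON. step_arm: Moves the arm, as the interface text tells. Its arguments: {"type":"object","properties":{"increments":{"type":"array","items":{"type":"array","items":{"type":"number"}}}},"required":["increments"]}

```bash
mkdir -p pics; cat > h.py <<'E'
import numpy as np,cv2,json
from workcell import ctrl,optics,ticket,nets
def cap(n):
    c=optics.capture(n); return c
def ray(c,p):
    K=np.array([[c["fx"],0,c["cx"]],[0,c["fy"],c["cy"]],[0,0,1.]])
    u=cv2.undistortPoints(np.array([[p]],float),K,np.array(c["dist"],float))[0,0]
    d=np.array(c["attitude"])@np.array([u[0],u[1],1.]); return np.array(c["eye"],float),d/np.linalg.norm(d)
def atz(c,p,z):
    e,d=ray(c,p); return e+d*(z-e[2])/d[2]
def tri(c1,p1,c2,p2):
    a,d=ray(c1,p1);b,e=ray(c2,p2)
    s=np.linalg.lstsq(np.c_[d,-e],b-a,rcond=None)[0]
    x,y=a+s[0]*d,b+s[1]*e; return (x+y)/2,np.linalg.norm(x-y)
def proj(c,P):
    R=np.array(c["attitude"]).T; K=np.array([[c["fx"],0,c["cx"]],[0,c["fy"],c["cy"]],[0,0,1.]])
    t=-R@np.array(c["eye"],float)
    return cv2.projectPoints(np.array(P,float).reshape(-1,3),cv2.Rodrigues(R)[0],t,K,np.array(c["dist"],float))[0][:,0]
def save(c,f): cv2.imwrite("pics/"+f,c["image"][:,:,::-1])
E
python3 - <<'E'
from h import *
np.set_printoptions(precision=1,suppress=True)
C={n:cap(n) for n in("top","side")}
for n in C:
    save(C[n],n+"0.png"); print(n,C[n]["eye"],np.array(C[n]["attitude"])[:,2],C[n]["fx"])
Z=dict(gauge_mid=117,gauge_foot=50,gauge_collar=104,roller_mid=72,plate=0,edge_mid=68,rack=0,notch_left=75,notch_mid=75,notch_right=75,gauge_a_mid=88,gauge_b_mid=88,check_mid=11.5,stand=0,seat=30,indicator=0,indicator_tip=52)
for k,z in Z.items():
    for n in C:
        for r in nets.tip_of(k,n)[:3]:
            print(k,n,round(r["p"],2),np.array(r["point"]),atz(C[n],r["point"],z)[:2])
s=ctrl.state();print(s["t"],s["eef_pos"],s["tool_rot"],s["grip_width"])
E
```

```text
top [ 393.3    4.3 1302.3] [ 0.1 -0.  -1. ] 469.3021319206021
side [ -0.8 525.6 579.7] [ 0.6 -0.6 -0.5] 417.63636875960003
gauge_mid top 0.72 [199.4 213.3] [497.8 309.6]
gauge_mid top 0.47 [416.3 216.7] [ 485.7 -244. ]
gauge_mid side 0.8 [199.6 282.4] [496.2 316.1]
gauge_foot top 0.21 [344.8 176.6] [601.1 -66.7]
gauge_collar top 0.43 [198.7 213.6] [498.2 314.7]
gauge_collar side 0.65 [197.3 289.1] [498.3 321.2]
roller_mid top 0.72 [206.3 166.1] [628.9 305.5]
roller_mid top 0.69 [234.6 169.5] [618.8 228.5]
roller_mid top 0.54 [201.6 215. ] [497.3 315.1]
roller_mid side 0.93 [201.1 303.9] [495.5 320.7]
roller_mid side 0.83 [171.4 283. ] [576.3 335.1]
roller_mid side 0.7 [250.  311.3] [427.6 268.4]
plate top 0.56 [215.2 229.4] [462.8 293.9]
plate side 0.74 [225.  331.5] [477.2 294.2]
plate side 0.53 [320.6 222.3] [618.9 -72.7]
edge_mid top 0.91 [223.7 239.3] [433.  255.6]
edge_mid top 0.35 [422.8 214.4] [ 495.4 -271.9]
edge_mid side 0.65 [250.2 311.1] [431.1 265.8]
rack top 0.95 [323.2 184.4] [587.6  -8.6]
rack side 0.91 [309.8 240.8] [579.4  -1.2]
notch_left top 0.83 [302.8 189.4] [563
[... 616 characters left out ...]
.46 [345.2 179.1] [600.4 -69.9]
check_mid side 0.51 [320.3 227.3] [591.5 -45.7]
stand top 0.92 [421.5 216.9] [ 494.1 -283.3]
stand top 0.33 [221.1 242.1] [427.4 276.7]
stand side 0.96 [411.2 214.3] [ 490.1 -273.8]
stand side 0.57 [312.2 211.9] [668.3 -89.4]
seat top 0.57 [406.2 224.7] [ 470.8 -233.8]
seat side 0.72 [413.9 215.2] [ 457.7 -234.1]
indicator top 0.74 [419.9 214.1] [ 502.  -278.9]
indicator_tip top 0.89 [417.3 218.4] [ 486.1 -260.2]
indicator_tip side 0.71 [294.1 225.9] [592.  35.]
indicator_tip side 0.7 [198.7 284.2] [562.8 290.4]
indicator_tip side 0.52 [412.1 201.1] [ 481.  -253.6]
1.8 [260.4 568.2 222.6] [[-0.9  0.4  0. ]
 [ 0.4  0.9  0. ]
 [ 0.   0.  -1. ]] 87.03811735338954
```

View pics/top0.png

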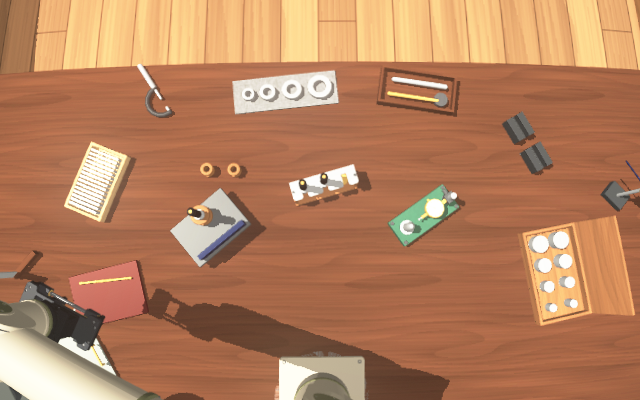

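View pics/side0.png

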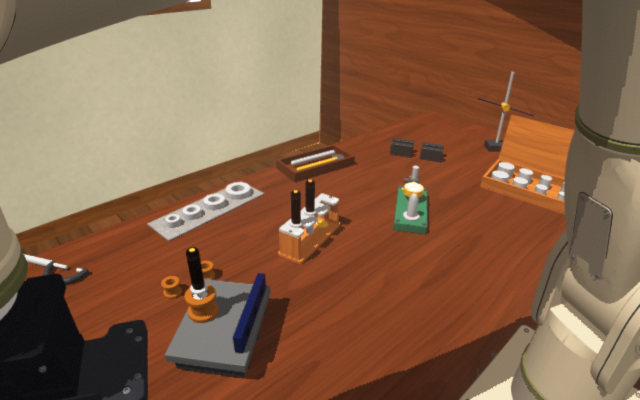

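The top view shows the plate at (212,227) with the roller and gauge at (200,214) and the straight edge at (221,240). In the rack, the empty notch is the right one, at (345,177). The stand is at (424,215), spindle at (406,227). The side view agrees. Next I refine the positions by fitting silhouettes.

```bash
cat >> h.py <<'E'
from scipy.optimize import minimize
def circ(x,y,z,r,n=40):
    a=np.linspace(0,2*np.pi,n,endpoint=False); return np.c_[x+r*np.cos(a),y+r*np.sin(a),np.full(n,z)]
def mask_stack(c,segs,S=4):
    """union of hulls of given 3D point sets, S x supersampled"""
    m=np.zeros((400*S,640*S),np.uint8)
    for P in segs:
        h=cv2.convexHull(((proj(c,P)+.5)*S-.5).astype(np.float32)); cv2.fillConvexPoly(m,np.round(h).astype(np.int32),1)
    return cv2.resize(m.astype(np.float32),(640,400),interpolation=cv2.INTER_AREA)
def rev(x,y,z0,prof): return [np.r_[circ(x,y,z0+a,r),circ(x,y,z0+b,r)] for a,b,r in prof]
GA=[(0,40,12.25),(40,54,5),(54,59,14),(59,134,10)]
GTOP=[(44,54,5),(54,59,14),(59,134,10)]
RO=[(0,9,26),(9,35,19.5),(35,44,26)]
def fit(cs,ms,model,x0,step=4):
    f=lambda v:sum(1-(np.minimum(a,b).sum()/np.maximum(a,b).sum()) for a,b in((mask_stack(c,model(v)),m) for c,m in zip(cs,ms)))
    s=np.vstack([x0]+[np.array(x0)+d for d in np.eye(len(x0))*step])
    r=minimize(f,x0,method="Nelder-Mead",options=dict(initial_simplex=s,xatol=.1,fatol=1e-4,maxiter=150)); return r.x,r.fun/len(cs)
def pick(name,n,near,rad=25):
    o=[r for r in nets.outline_of(name,n) if np.hypot(*(np.array(r["point"])-near))<rad]
    return o[0]["pixels"].astype(np.float32) if o else None
E
python3 - <<'E'
from h import *
np.set_printoptions(precision=1,suppress=True)
C={n:cap(n) for n in("top","side")}
def go(name,prof,z0,x0):
    zz=z0+prof[-1][1]/2; cs=[];ms=[]
    for n in C:
        m=pick(name,n,proj(C[n],[x0[0],x0[1],zz])[0])
        if m is None: print(name,n,"none");continue
        cs.append(C[n]);ms.append(m)
        print(name,n,int(m.sum()),*fit([C[n]],[m],lambda v:rev(v[0],v[1],z0,prof),x0))
    if len(cs)==2: print(name,"both",*fit(cs,ms,lambda v:rev(v[0],v[1],z0,prof),x0))
go("gauge_mid",GTOP,50,[497,315])
go("roller_mid",RO,50,[497,315])
def ga(r): return [(0,40,r)]+GA[1:]
go("gauge_a_mid",ga(9),21,[582,-10])
go("gauge_b_mid",ga(10.5),21,[572,47])
go("check_mid",[(0,3,15)],10,[597,-64])
for n in C:
  for k in("stand","rack","edge_mid","plate"):
    for r in nets.outline_of(k,n)[:2]: print(k,n,round(r["p"],2),r["pixels"].sum(),r["point"])
def box(v,lx,ly,z0,z1):
    c,s=np.cos(v[2]),np.sin(v[2]); return [np.array([[v[0]+a*c-b*s,v[1]+a*s+b*c,z] for a in(-lx/2,lx/2) for b in(-ly/2,ly/2) for z in(z0,z1)])]
def bx(name,c0,dims,z):
    cs=list(C.values()); ms=[pick(name,n,proj(C[n],[c0[0],c0[1],(z[0]+z[1])/2])[0],40) for n in C]
    if any(m is None for m in ms): print(name,"none");return
    w=lambda v:box([v[0],v[1],v[2]/50],*dims,*z)
    for i in(0,1): print(name,fit(cs[i:i+1],ms[i:i+1],w,c0))
    print(name,"both",fit(cs,ms,w,c0))
bx("edge_mid",[432,260,50*-2.5],(150,14),(50,86))
# crops
for n,(u,v) in dict(top=(424,215),side=(412,200)).items():
    save({"image":cv2.resize(C[n]["image"][v-40:v+40,u-50:u+50],None,fx=5,fy=5,interpolation=cv2.INTER_CUBIC)},f"st_{n}.png")
a=cv2.imread("pics/st_top.png");b=cv2.imread("pics/st_side.png")
r=[cv2.resize(C[n]["image"][v-40:v+40,u-50:u+50,::-1],None,fx=5,fy=5,interpolation=cv2.INTER_CUBIC) for n,(u,v) in dict(top=(325,185),side=(310,220)).items()]
m=np.vstack([np.hstack([a,b]),np.hstack(r)]); cv2.imwrite("pics/mos.png",cv2.resize(m,(750,600),interpolation=cv2.INTER_AREA))
E
```

```text
gauge_mid top 133 [498.2 314.9] 0.1490982174873352
gauge_mid side 724 [491.8 321.3] 0.10595470666885376
gauge_mid both [498.9 317.8] 0.18070539832115173
roller_mid top 249 [497.9 315.5] 0.35945814847946167
roller_mid side 880 [497.5 318.7] 0.2262672781944275
roller_mid both [497.8 318.1] 0.30904310941696167
gauge_a_mid top 84 [586.1  -5.2] 0.32428354024887085
gauge_a_mid side 377 [584.5  -2.8] 0.2775534987449646
gauge_a_mid both [586.2  -5.2] 0.3065190315246582
gauge_b_mid top 109 [570.2  46.4] 0.15779191255569458
gauge_b_mid side 366 [568.5  49.7] 0.37400388717651367
gauge_b_mid both [571.8  47.1] 0.27363020181655884
check_mid top none
check_mid side 89 [598.8 -55.4] 0.09184372425079346
stand top 0.64 1985 [422.6, 213.7]
rack top 0.65 1358 [326.9, 186.0]
rack top 0.5 1939 [426.1, 212.8]
edge_mid top 0.87 388 [223.7, 239.3]
plate top 0.83 2414 [212.8, 229.4]
stand side 0.95 1620 [413.6, 207.7]
rack side 0.8 2241 [310.3, 234.5]
edge_mid side 0.64 1051 [247.2, 316.6]
edge_mid side 0.39 284 [410.6, 187.6]
plate side 0.63 807 [205.2, 307.3]
plate side 0.6 5175 [218.3, 334.6]
edge_mid (array([ 436.4,  256.7, -201.3]), np.float64(0.14922428131103516))
edge_mid (array([431.5, 265.5, -44.1]), np.float64(0.11453700065612793))
edge_mid both (array([432.5, 262.4, -44.7]), np.float64(0.13875213265419006))
```

View pics/mos.png

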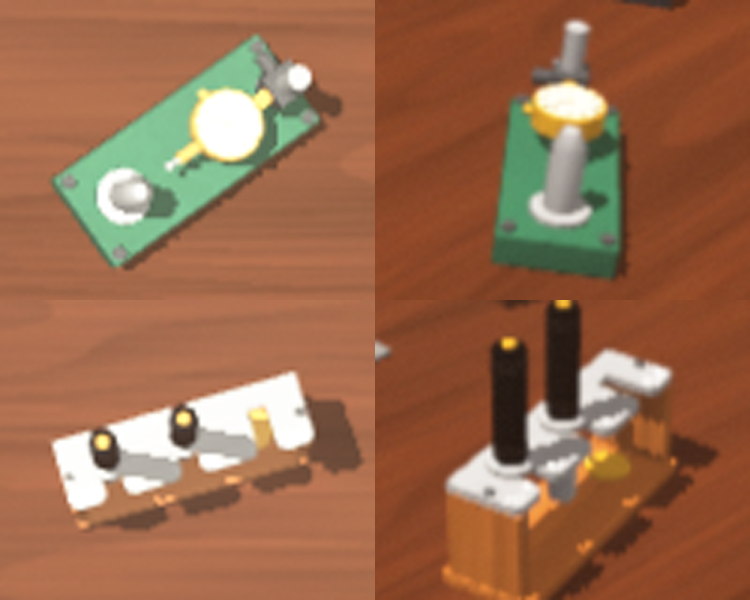

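The crops show the spindle shoulder at about (407,226) in the top view, with the stylus towards upper right. The empty notch has the brass check below it, and its mouth faces the robot. Next I fit by colour.

```bash
cat >> h.py <<'E'
def roi(c,P,w,h):
    u,v=proj(c,P)[0].astype(int); m=np.zeros((400,640),bool); m[max(v-h,0):v+h,max(u-w,0):u+w]=1; return m
def hull(m,big=True):
    m=m.astype(np.uint8)
    if big:
        n,l,s,_=cv2.connectedComponentsWithStats(m); m=(l==1+np.argmax(s[1:,4])).astype(np.uint8)
    p=cv2.convexHull(cv2.findNonZero(m)); o=np.zeros_like(m); cv2.fillConvexPoly(o,p,1); return o.astype(np.float32)
def box(v,lx,ly,z0,z1):
    c,s=np.cos(v[2]),np.sin(v[2]); return [np.array([[v[0]+a*c-b*s,v[1]+a*s+b*c,z] for a in(-lx/2,lx/2) for b in(-ly/2,ly/2) for z in(z0,z1)])]
def dark(c,P,w=14,h=30): return hull((c["image"].max(2)<75)&roi(c,P,w,h))
E
python3 - <<'E'
from h import *
np.set_printoptions(precision=1,suppress=True)
C={n:cap(n) for n in("top","side")}
def rep(name,ms,model,x0):
    cs=list(C.values())
    for i in(0,1): print(name,"%d px"%ms[i].sum(),*fit(cs[i:i+1],ms[i:i+1],model,x0))
    print(name,"both",*fit(cs,ms,model,x0))
for nm,x0,z0 in(("gauge",[498,317],50),("A",[584,-8],21),("B",[570,47],21)):
    ms=[dark(c,[*x0,z0+97]) for c in C.values()]
    rep(nm,ms,lambda v:rev(v[0],v[1],z0,[(59,132,10)]),x0)
def hsv(c): return cv2.cvtColor(c["image"],cv2.COLOR_RGB2HSV)
ms=[]
for c in C.values():
    h=hsv(c); ms.append(hull((h[:,:,0]>50)&(h[:,:,0]<95)&(h[:,:,1]>70)&roi(c,[500,-280,20],50,45)))
rep("stand",ms,lambda v:box([v[0],v[1],v[2]/50],190,80,0,25),[494,-280,50*.0-27])
# roller: orange
ms=[]
for c in C.values():
    h=hsv(c); ms.append(hull((h[:,:,0]<20)&(h[:,:,1]>110)&(h[:,:,2]>90)&roi(c,[498,317,72],22,22)))
rep("roller",ms,lambda v:[np.vstack(rev(v[0],v[1],50,RO))],[498,317])
# shelf white in top
c=C["top"];h=hsv(c); m=((h[:,:,1]<40)&(h[:,:,2]>150)&roi(c,[585,-8,75],45,30)).astype(np.uint8)
hm=hull(m,False);cn=cv2.findContours(hm.astype(np.uint8),0,1)[0][0];b=cv2.boxPoints(cv2.minAreaRect(cn))
print("shelf",[atz(c,p,75)[:2] for p in b])
print("white shoulder", [ (lambda m:atz(c,cv2.minAreaRect(cv2.findNonZero(m))[0],30)[:2])(((hsv(c)[:,:,1]<40)&(hsv(c)[:,:,2]>200)&roi(c,[466,-238,30],12,12)).astype(np.uint8)) for c in C.values()])
E
```

```text
gauge 57 px [498.  317.1] 0.5156664848327637
gauge 539 px [498.6 318.5] 0.09915655851364136
gauge both [497.3 318.9] 0.31385326385498047
A 19 px [575.   -6.4] 0.7759764194488525
A 261 px [588.3  -8.3] 0.12932831048965454
A both [587.1  -7.8] 0.4561047852039337
B 26 px [569.3  45. ] 0.6920799016952515
B 295 px [569.3  48.8] 0.1286330223083496
B both [571.8  46.8] 0.41214147210121155
stand 1640 px [ 497.  -282.3  -48.3] 0.199798583984375
stand 1350 px [ 501.3 -282.4  -48.5] 0.08591300249099731
stand both [ 500.  -283.2  -48.1] 0.1537078619003296
roller 1129 px [522.5 348.4] 0.6510186195373535
roller 1456 px [502.3 322.1] 0.21423673629760742
roller both [504.1 322.9] 0.43506595492362976
shelf [array([583. ,  85.6]), array([633.3, -88.6]), array([ 581. , -102.7]), array([531.3,  70.6])]
white shoulder [array([ 472.4, -238. ]), array([ 460.9, -223.4])]
```

```bash
cat >> h.py <<'E'
def to(P,ang,src=None):
    s=ctrl.state(); p=np.array(s["eef_pos"]);R=np.array(s["tool_rot"])
    d=R.T@(np.array(P,float)-p); a=np.deg2rad(ang); y=np.array([np.cos(a),np.sin(a),0]); 
    T=np.c_[np.cross(y,[0,0,-1]),y,[0,0,-1]]
    rv=np.rad2deg(cv2.Rodrigues(R.T@T)[0].ravel()); print("t",round(s["t"],2),"p",p.round(1),"yang",np.rad2deg(np.arctan2(R[1,1],R[0,1])).round(1),"w",round(s["grip_width"],1),"F",np.round(s["ft_force"],1),"-> shift",d.round(1),"turn",rv.round(2))
def dump():
    s=ctrl.state();print({k:np.round(s[k],2).tolist() for k in("joints","finger_force")})
E
python3 - <<'E'
from h import *
to([498.2,316.8,215],16.1)
C=[cap(n) for n in("top",)]
c=C[0]
# manual shoulder px
print(atz(c,[406.8,226.2],30)); s=cap("side"); print(atz(s,[410.6,214.6],30))
E
```

```text
t 3.0 p [260.4 568.2 222.6] yang 65.4 w 86.9 F [ 0.6 -0.  -0.1] -> shift [-320.9 -129.5    7.5] turn [ 0.   -0.   49.28]
[ 466.70875748 -235.33101615   30.        ]
[ 464.83104725 -230.15367966   30.        ]
```

Emit:
step_arm(
  increments=[
    [-37, -15, 1, 0, 0, 6, 60],
    [-74, -30, 2, 0, 0, 12, 60],
    [-111, -45, 3, 0, 0, 18, 60],
    [-148, -60, 4, 0, 0, 24, 60],
    [-185, -75, 5, 0, 0, 30, 60],
  ],
)

```text
t: 3.52
eef_pos: [398.4, 421.4, 217.8]
tool_rot: [[-0.575, 0.818, 0.0], [0.818, 0.575, 0.001], [0.0, 0.001, -1.0]]
ft_force: [0.7, -0.9, 0.1]
grip_width: 63.9
finger_force: 0.0
```

```bash
python3 -c "
from h import *
to([498.2,316.8,215],16.1)"
```

```text
t 3.52 p [398.4 421.4 217.8] yang 35.1 w 63.9 F [ 0.7 -0.9  0.1] -> shift [-142.9   21.6    2.7] turn [ 0.03 -0.02 18.98]
```

Emit:
step_arm(
  increments=[
    [-37, 5, 1, 0, 0, 5, 60],
    [-74, 11, 2, 0, 0, 10, 60],
    [-111, 16, 3, 0, 0, 15, 60],
    [-142.5, 21.5, 3, 0, 0, 19, 60],
    [-142.5, 21.5, 3, 0, 0, 19, 60],
  ],
)

```text
t: 3.93
eef_pos: [502.5, 312.2, 214.8]
tool_rot: [[-0.269, 0.963, 0.003], [0.963, 0.269, -0.002], [-0.003, 0.002, -1.0]]
ft_force: [1.4, -0.8, 0.8]
grip_width: 60.2
finger_force: 0.0
```

```bash
python3 - <<'E'
from h import *
to([498.2,316.8,130],16.1)
C={n:cap(n) for n in("top","side")}
m=[]
for n,(u,v) in dict(top=(200,205),side=(195,265)).items():
    c=C[n]; im=c["image"].copy()
    im=cv2.resize(im[v-40:v+40,u-40:u+40,::-1],(400,400),interpolation=cv2.INTER_CUBIC)
    p=np.array(ctrl.state()["eef_pos"])
    for P,col in((p,(0,0,255)),(p*[1,1,0]+[0,0,184],(255,0,0))):
        q=(proj(c,P)[0]-[u-40,v-40]+.5)*5; cv2.circle(im,tuple(int(x) for x in q),4,col,-1)
    m.append(im)
cv2.imwrite("pics/g1.png",np.hstack(m))
E
```

```text
t 3.93 p [502.5 312.2 214.8] yang 15.6 w 60.2 F [ 1.4 -0.8  0.8] -> shift [ 5.9 -3.  84.8] turn [ 0.1   0.18 -0.52]
```

View pics/g1.png

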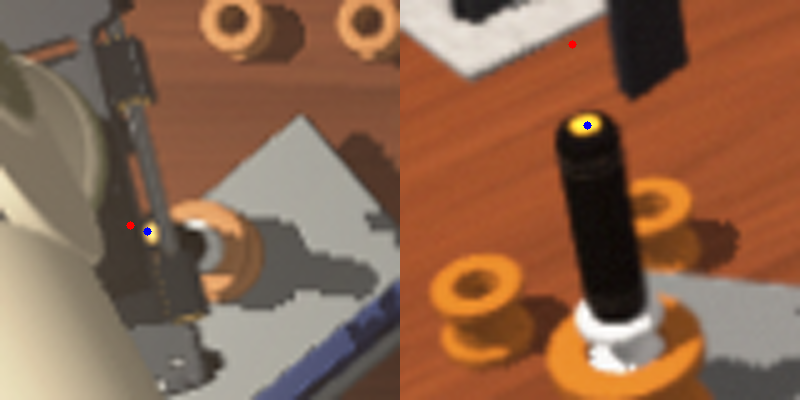

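```bash
python3 -c "
from h import *
to([498.2,316.8,130],16.1);dump()"
```

```text
t 4.03 p [498.3 318.  214.6] yang 16.2 w 59.9 F [-0.4  0.3 -0.1] -> shift [-1.1 -0.4 84.6] turn [0.01 0.01 0.13]
{'joints': [-0.83, 0.26, 0.22, 1.58, -0.06, 1.31, -0.32], 'finger_force': 0.0}
```

Emit:
step_arm(
  increments=[
    [-1, -0.4, 20, 0, 0, 0, 60],
    [-1, -0.4, 45, 0, 0, 0, 60],
    [-1, -0.4, 70, 0, 0, 0, 60],
    [-1, -0.4, 84.5, 0, 0, 0, 50],
    [-1, -0.4, 84.5, 0, 0, 0, 40],
  ],
)

```text
t: 4.45
eef_pos: [494.4, 318.5, 126.6]
tool_rot: [[-0.285, 0.959, -0.005], [0.959, 0.285, -0.003], [-0.001, -0.005, -1.0]]
ft_force: [0.1, -0.4, 0.9]
grip_width: 53.0
finger_force: 0.0
```

Emit:
step_arm(
  increments=[
    [0, 0, 0, 0, 0, 0, 30],
    [0, 0, 0, 0, 0, 0, 24],
    [0, 0, 0, 0, 0, 0, 21],
    [0, 0, 0, 0, 0, 0, 10],
    [0, 0, 0, 0, 0, 0, 10],
  ],
)

```text
t: 4.87
eef_pos: [497.6, 318.5, 131.0]
tool_rot: [[-0.282, 0.959, 0.001], [0.959, 0.282, 0.001], [0.001, 0.001, -1.0]]
ft_force: [-0.5, 0.1, -0.1]
grip_width: 21.1
finger_force: 0.0
```

Emit:
step_arm(
  increments=[
    [0, 0, 0, 0, 0, 0, 10],
    [0, 0, 0, 0, 0, 0, 10],
    [0, 0, 0, 0, 0, 0, 10],
    [0, 0, 0, 0, 0, 0, 10],
    [0, 0, 0, 0, 0, 0, 10],
  ],
)

```text
t: 5.28
eef_pos: [497.5, 318.4, 130.8]
tool_rot: [[-0.282, 0.959, 0.001], [0.959, 0.282, 0.001], [0.001, 0.001, -1.0]]
ft_force: [-2.1, -1.2, 6.4]
grip_width: 19.4
finger_force: 30.0
```

Emit:
step_arm(
  increments=[
    [0, 0, -4, 0, 0, 0, 10],
    [0, 0, -12, 0, 0, 0, 10],
    [0, 0, -22, 0, 0, 0, 10],
    [0, 0, -32, 0, 0, 0, 10],
    [0, 0, -42, 0, 0, 0, 10],
  ],
)

```text
t: 5.7
eef_pos: [497.4, 318.1, 173.4]
tool_rot: [[-0.282, 0.959, 0.0], [0.959, 0.282, 0.0], [0.0, 0.001, -1.0]]
ft_force: [-0.1, -0.5, -2.0]
grip_width: 19.4
finger_force: 30.0
```

Emit:
step_arm(
  increments=[
    [0, 0, -10, 0, 0, 0, 10],
    [0, 0, -22, 0, 0, 0, 10],
    [0, 0, -33, 0, 0, 0, 10],
    [0, 0, -33, 0, 0, 0, 10],
    [0, 0, -33, 0, 0, 0, 10],
  ],
)

```text
t: 6.12
eef_pos: [497.6, 318.3, 205.8]
tool_rot: [[-0.282, 0.959, 0.001], [0.959, 0.282, 0.001], [0.001, 0.001, -1.0]]
ft_force: [-0.6, 0.3, -1.4]
grip_width: 19.4
finger_force: 30.0
```

```bash
python3 - <<'E'
from h import *
np.set_printoptions(precision=1,suppress=True)
to([550,-76,205],16.1)
C={n:cap(n) for n in("top","side")}
im=[]
for n,c in C.items():
    print(n,[ (round(r["p"],2),atz(c,r["point"],72)[:2]) for r in nets.tip_of("roller_mid",n)[:3]])
    u,v=proj(c,[498,317,110])[0].astype(int); x=cv2.resize(c["image"][v-40:v+40,u-40:u+40,::-1],(400,400),interpolation=cv2.INTER_CUBIC)
    for P in circ(498,317,94,26,24): 
        q=(proj(c,P)[0]-[u-40,v-40]+.5)*5; cv2.circle(x,tuple(int(a) for a in q),1,(255,0,0),-1)
    im.append(x)
cv2.imwrite("pics/r1.png",np.hstack(im))
to([550,-76,205],16.1)
E
```

```text
t 6.12 p [497.6 318.3 205.8] yang 16.4 w 19.4 F [-0.6  0.3 -1.4] -> shift [-393.1  -60.9    0.5] turn [ 0.1 -0.   0.3]
top [(0.73, array([501.2, 309.5])), (0.57, array([628.3, 305.5])), (0.46, array([619.2, 234.8]))]
side [(0.69, array([494.6, 321.8])), (0.67, array([568.9, 337.8])), (0.54, array([557.8, 271.9]))]
t 6.32 p [496.9 317.9 204.2] yang 16.4 w 19.0 F [-0.5 -0.5 -2.4] -> shift [-392.9  -60.1   -0.5] turn [-0.1  0.   0.3]
```

View pics/r1.png

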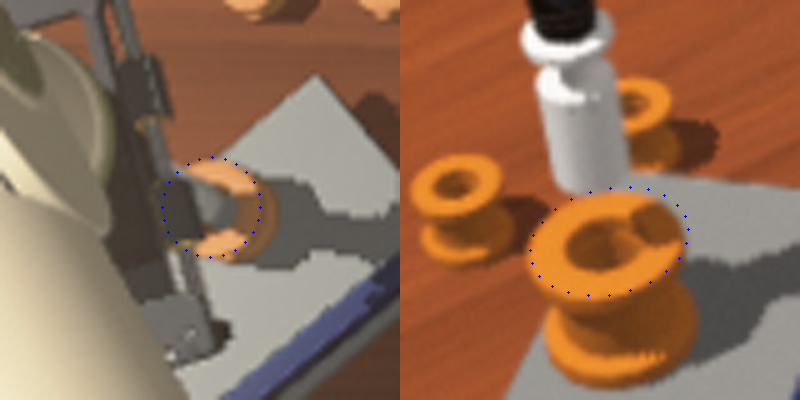

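Emit:
step_arm(
  increments=[
    [-20, -3, 0, 0, 0, 0, 10],
    [-55, -8, 0, 0, 0, 0, 10],
    [-92, -14, 0, 0, 0, 0, 10],
    [-130, -20, 0, 0, 0, 0, 10],
    [-165, -25, 0, 0, 0, 0, 10],
  ],
)

```text
t: 6.73
eef_pos: [519.5, 150.4, 204.6]
tool_rot: [[-0.282, 0.96, -0.001], [0.96, 0.282, -0.0], [-0.0, -0.001, -1.0]]
ft_force: [1.1, -0.2, -2.1]
grip_width: 19.3
finger_force: 30.0
```

Emit:
step_arm(
  increments=[
    [-38, -6, 0, 0, 0, 0, 10],
    [-76, -12, 0, 0, 0, 0, 10],
    [-114, -18, 0, 0, 0, 0, 10],
    [-150, -24, 0, 0, 0, 0, 10],
    [-180, -28, 0, 0, 0, 0, 10],
  ],
)

```text
t: 7.15
eef_pos: [543.3, -31.1, 204.8]
tool_rot: [[-0.28, 0.96, -0.0], [0.96, 0.28, -0.0], [-0.0, -0.0, -1.0]]
ft_force: [0.4, -0.9, -2.5]
grip_width: 19.4
finger_force: 30.0
```

Emit:
step_arm(
  increments=[
    [-20, -3, 0, 0, 0, 0, 10],
    [-38, -6, 0, 0, 0, 0, 10],
    [-48, -7, 0, 0, 0, 0, 10],
    [-48, -7, 0, 0, 0, 0, 10],
    [-48, -7, 0, 0, 0, 0, 10],
  ],
)

```text
t: 7.57
eef_pos: [550.4, -75.3, 204.6]
tool_rot: [[-0.282, 0.96, -0.001], [0.96, 0.282, 0.0], [0.0, -0.001, -1.0]]
ft_force: [-0.4, 0.8, -1.6]
grip_width: 19.4
finger_force: 30.0
```

```bash
python3 - <<'E'
from h import *
to([550.2,-76.4,110],16.1);dump()
E
```

```text
t 7.57 p [550.4 -75.3 204.6] yang 16.4 w 19.4 F [-0.4  0.8 -1.6] -> shift [-1.1 -0.5 94.6] turn [-0.03 -0.03  0.26]
{'joints': [-0.38, 0.2, 0.49, 1.7, -0.1, 1.27, 0.42], 'finger_force': 29.99}
```

Emit:
step_arm(
  increments=[
    [-1, 0, 25, 0, 0, 0.2, 10],
    [-1, 0, 55, 0, 0, 0.2, 10],
    [-1, 0, 85, 0, 0, 0.2, 10],
    [-1, 0, 98.8, 0, 0, 0.2, 10],
    [-1, 0, 98.8, 0, 0, 0.2, 10],
  ],
)

```text
t: 7.98
eef_pos: [548.5, -74.4, 102.7]
tool_rot: [[-0.281, 0.96, -0.006], [0.96, 0.281, 0.001], [0.002, -0.006, -1.0]]
ft_force: [-1.4, 0.5, -1.8]
grip_width: 19.1
finger_force: 30.0
```

```bash
python3 - <<'E'
from h import *
C={n:cap(n) for n in("top","side")}
to([598.3,-62.5,105.8],16.1)
im=[]
for n,c in C.items():
    u,v=proj(c,[575,-65,90])[0].astype(int); x=cv2.resize(c["image"][v-40:v+40,u-40:u+40,::-1],(400,400),interpolation=cv2.INTER_CUBIC)
    p=np.array(ctrl.state()["eef_pos"]); f=p-[0,0,80.8]
    ax=np.array([.961,.277,0]);ay=np.array([-.277,.961,0]);nr=np.array([598.3,-62.5,75])
    L=[]
    for s in(-7.5,7.5): L+=[(nr-28*ax+s*ay,nr+6*ax+s*ay,(255,0,0))]
    L+=[(f,f+[0,0,54],(0,0,255))]
    for A,B,col in L:
        q=[tuple(int(a) for a in (proj(c,P)[0]-[u-40,v-40]+.5)*5) for P in(A,B)]; cv2.line(x,*q,col,1)
    im.append(x)
cv2.imwrite("pics/n1.png",np.hstack(im))
E
```

```text
t 8.08 p [550.9 -75.4 106.5] yang 16.3 w 19.5 F [ 0.3 -0.7 -1.6] -> shift [-0.9 49.1  0.7] turn [-0.02 -0.03  0.18]
```

View pics/n1.png

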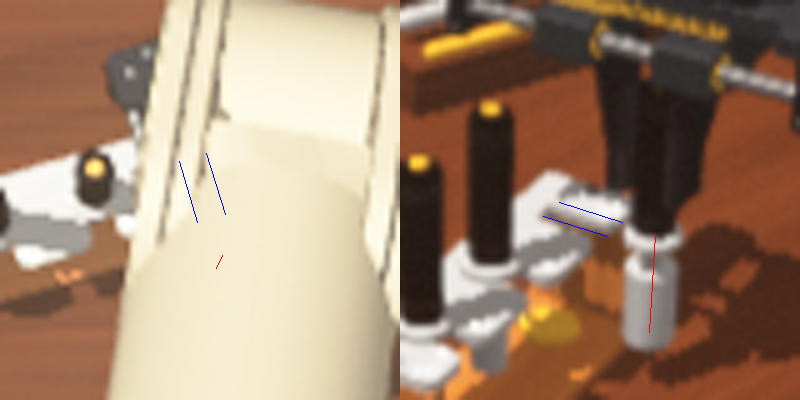

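```bash
python3 - <<'E'
from h import *
C={n:cap(n) for n in("top","side")}
im=[]
ax=np.array([.961,.277,0]);ay=np.array([-.277,.961,0])
for n,c in C.items():
    I=cv2.imread(f"pics/{n}0.png"); nr=np.array([598.3,-62.5,75])
    u,v=proj(c,nr-15*ax)[0].astype(int); w=25;S=16
    x=cv2.resize(I[v-w:v+w,u-w:u+w],None,fx=8,fy=8,interpolation=cv2.INTER_CUBIC); x=cv2.resize(x,(400,400))
    S=400/(2*w)
    def ln(A,B,col):
        q=[tuple(int(a) for a in (proj(c,P)[0]-[u-w,v-w]+.5)*S) for P in(A,B)]; cv2.line(x,*q,col,1)
    for s in(-7.5,7.5): ln(nr-20*ax+s*ay,nr-1.5*ax+s*ay,(255,0,0))
    k=[nr-1.5*ax+7.5*(np.cos(a)*ax+np.sin(a)*ay) for a in np.linspace(-1.57,1.57,9)]
    for A,B in zip(k,k[1:]): ln(A,B,(255,0,0))
    ln(nr-28*ax-20*ay,nr-28*ax+30*ay,(0,160,0))
    im.append(x)
cv2.imwrite("pics/n2.png",np.hstack(im))
E
```

```text
(no output)
```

View pics/n2.png

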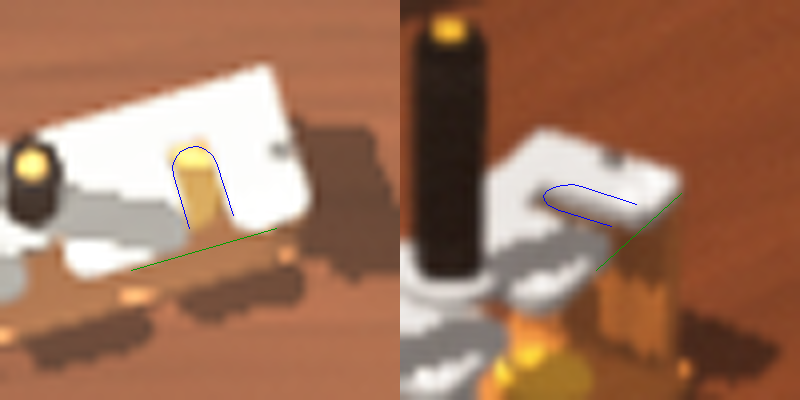

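Emit:
step_arm(
  increments=[
    [0, 5, 0, 0, 0, 0, 10],
    [0, 11, 0, 0, 0, 0, 10],
    [0, 18, 0, 0, 0, 0, 10],
    [0, 25, 0, 0, 0, 0, 10],
    [0, 30, 0, 0, 0, 0, 10],
  ],
)

```text
t: 8.6
eef_pos: [580.8, -67.9, 106.4]
tool_rot: [[-0.279, 0.96, 0.001], [0.96, 0.279, 0.0], [-0.0, 0.001, -1.0]]
ft_force: [0.2, 0.7, -2.5]
grip_width: 19.5
finger_force: 30.0
```

Emit:
step_arm(
  increments=[
    [0, 4, 0, 0, 0, 0, 10],
    [0, 9, 0, 0, 0, 0, 10],
    [0, 14, 0, 0, 0, 0, 10],
    [0, 17, 0, 0, 0, 0, 10],
    [0, 17, 0, 0, 0, 0, 10],
  ],
)

```text
t: 9.02
eef_pos: [596.5, -63.5, 106.1]
tool_rot: [[-0.279, 0.96, 0.0], [0.96, 0.279, -0.0], [-0.0, 0.0, -1.0]]
ft_force: [-0.3, -0.7, -2.0]
grip_width: 19.5
finger_force: 30.0
```

```bash
python3 - <<'E'
from h import *
to([598.3,-62.5,101.8],16.1)
E
```

```text
t 9.02 p [596.5 -63.5 106.1] yang 16.2 w 19.5 F [-0.3 -0.7 -2. ] -> shift [0.4 2.  4.3] turn [0.01 0.01 0.1 ]
```

Emit:
step_arm(
  increments=[
    [0, 1, 0, 0, 0, 0, 10],
    [0, 2, 0, 0, 0, 0, 10],
    [0, 3, 0, 0, 0, 0, 10],
    [0, 3, 0, 0, 0, 0, 10],
    [0, 3, 0, 0, 0, 0, 10],
  ],
)

```text
t: 9.43
eef_pos: [598.9, -62.9, 106.3]
tool_rot: [[-0.279, 0.96, 0.0], [0.96, 0.279, 0.0], [0.0, 0.0, -1.0]]
ft_force: [-0.3, 1.0, -2.6]
grip_width: 19.4
finger_force: 30.0
```

Emit:
step_arm(
  increments=[
    [0, 0.7, 0, 0, 0, 0, 10],
    [0, 1.4, 0, 0, 0, 0, 10],
    [0, 2, 0, 0, 0, 0, 10],
    [0, 2, 0, 0, 0, 0, 10],
    [0, 2, 0, 0, 0, 0, 10],
  ],
)

```text
t: 9.85
eef_pos: [600.8, -62.3, 106.2]
tool_rot: [[-0.279, 0.96, 0.0], [0.96, 0.279, 0.0], [-0.0, 0.0, -1.0]]
ft_force: [-0.7, 0.9, -2.3]
grip_width: 19.5
finger_force: 30.0
```

Emit:
step_arm(
  increments=[
    [0, 0.7, 0, 0, 0, 0, 10],
    [0, 1.4, 0, 0, 0, 0, 10],
    [0, 2, 0, 0, 0, 0, 10],
    [0, 2, 0, 0, 0, 0, 10],
    [0, 2, 0, 0, 0, 0, 10],
  ],
)

```text
t: 10.27
eef_pos: [602.2, -62.0, 106.1]
tool_rot: [[-0.278, 0.96, -0.001], [0.96, 0.278, -0.0], [0.0, -0.001, -1.0]]
ft_force: [-4.0, -0.6, 0.8]
grip_width: 19.4
finger_force: 30.0
```

Emit:
step_arm(
  increments=[
    [0, -1, 0.5, 0, 0, 0, 10],
    [0, -1, 1.5, 0, 0, 0, 10],
    [0, -1, 2.5, 0, 0, 0, 10],
    [0, -1, 3.5, 0, 0, 0, 10],
    [0, -1, 3.5, 0, 0, 0, 10],
  ],
)

```text
t: 10.68
eef_pos: [601.8, -62.0, 102.5]
tool_rot: [[-0.279, 0.96, 0.0], [0.96, 0.279, 0.0], [-0.0, 0.0, -1.0]]
ft_force: [-0.4, 0.2, -1.4]
grip_width: 19.5
finger_force: 30.0
```

Emit:
step_arm(
  increments=[
    [0, 0, 0.4, 0, 0, 0, 10],
    [0, 0, 0.8, 0, 0, 0, 10],
    [0, 0, 1.2, 0, 0, 0, 10],
    [0, 0, 1.2, 0, 0, 0, 10],
    [0, 0, 1.2, 0, 0, 0, 10],
  ],
)

```text
t: 11.1
eef_pos: [601.9, -62.1, 101.9]
tool_rot: [[-0.279, 0.96, 0.0], [0.96, 0.279, 0.0], [0.0, 0.001, -1.0]]
ft_force: [-1.5, 1.2, 3.7]
grip_width: 19.2
finger_force: 30.0
```

Emit:
step_arm(
  increments=[
    [0, 0, 0, 0, 0, 0, 24],
    [0, 0, 0, 0, 0, 0, 34],
    [0, 0, 0, 0, 0, 0, 44],
    [0, 0, 0, 0, 0, 0, 50],
    [0, 0, 0, 0, 0, 0, 50],
  ],
)

```text
t: 11.52
eef_pos: [601.7, -62.1, 101.5]
tool_rot: [[-0.279, 0.96, 0.0], [0.96, 0.279, 0.0], [0.0, 0.0, -1.0]]
ft_force: [-0.2, -0.2, 0.1]
grip_width: 42.9
finger_force: 0.0
```

Emit:
step_arm(
  increments=[
    [0, 0, 0, 0, 0, 0, 50],
    [0, 0, -8, 0, 0, 0, 50],
    [0, 0, -25, 0, 0, 0, 50],
    [0, 0, -50, 0, 0, 0, 50],
    [0, 0, -80, 0, 0, 0, 50],
  ],
)

```text
t: 11.93
eef_pos: [600.8, -62.1, 181.8]
tool_rot: [[-0.278, 0.96, -0.002], [0.96, 0.278, -0.0], [0.0, -0.002, -1.0]]
ft_force: [0.5, -0.5, 0.4]
grip_width: 50.0
finger_force: 0.0
```

```bash
python3 - <<'E'
from h import *
np.set_printoptions(precision=1,suppress=True)
to([498,317,182],35)
C={n:cap(n) for n in("top","side")}
im=[]
for n,c in C.items():
    u,v=proj(c,[590,-35,100])[0].astype(int); x=cv2.resize(c["image"][v-40:v+40,u-40:u+40,::-1],(400,400),interpolation=cv2.INTER_CUBIC)
    im.append(x)
cv2.imwrite("pics/n3.png",np.hstack(im))
c=C["side"]
for nm,x0 in(("G",[600,-62]),("A",[585,-8]),("B",[570,47])):
    print(nm,*fit([c],[dark(c,[*x0,118])],lambda v:rev(v[0],v[1],21,[(59,132,10)]),x0))
E
```

```text
t 11.93 p [600.8 -62.1 181.8] yang 16.2 w 50.0 F [ 0.5 -0.5  0.4] -> shift [392.7   6.8  -0.1] turn [ -0.1  -0.1 -18.8]
G [610.8 -69.5] 0.6539416313171387
A [617.9 -62.5] 0.5565948486328125
B [572.9  46.4] 0.17693042755126953
```

View pics/n3.png

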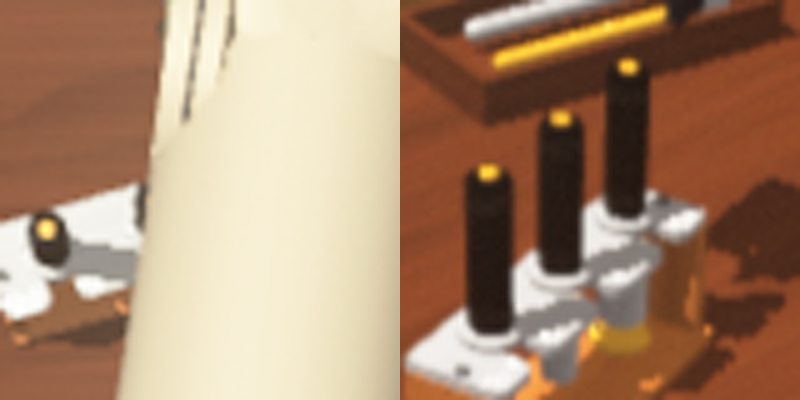

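Emit:
step_arm(
  increments=[
    [25, 0, 0, 0, 0, 0, 72],
    [62, 1, 0, 0, 0, 0, 72],
    [100, 2, 0, 0, 0, 0, 72],
    [140, 3, 0, 0, 0, 0, 72],
    [180, 4, 0, 0, 0, 0, 72],
  ],
)

```text
t: 12.45
eef_pos: [554.7, 113.3, 181.9]
tool_rot: [[-0.278, 0.961, 0.001], [0.961, 0.278, 0.0], [0.0, 0.001, -1.0]]
ft_force: [-0.2, -0.1, -0.6]
grip_width: 70.3
finger_force: 0.0
```

Emit:
step_arm(
  increments=[
    [40, 1, 0, 0, 0, -4, 72],
    [80, 2, 0, 0, 0, -8, 72],
    [120, 3, 0, 0, 0, -12, 72],
    [160, 3, 0, 0, 0, -16, 72],
    [190, 3, 0, 0, 0, -19, 72],
  ],
)

```text
t: 12.87
eef_pos: [503.6, 298.9, 181.8]
tool_rot: [[-0.581, 0.814, -0.0], [0.814, 0.581, 0.001], [0.001, 0.001, -1.0]]
ft_force: [0.4, -0.1, 0.0]
grip_width: 72.0
finger_force: 0.0
```

```bash
python3 - <<'E'
from h import *
cap("side");to([498,317.5,72],35)
E
```

```text
t 12.92 p [501.  305.  181.5] yang 36.1 w 71.6 F [-3.6  5.1 -0.1] -> shift [ 11.4   4.9 109.5] turn [ 0.05 -0.22  1.1 ]
```

Emit:
step_arm(
  increments=[
    [8, 4, 10, 0, 0, 1, 72],
    [8, 4, 20, 0, 0, 1, 72],
    [8, 4, 30, 0, 0, 1, 72],
    [8, 4, 30, 0, 0, 1, 72],
    [8, 4, 30, 0, 0, 1, 72],
  ],
)

```text
t: 13.33
eef_pos: [504.1, 302.5, 150.8]
tool_rot: [[-0.56, 0.828, -0.001], [0.828, 0.56, -0.001], [-0.0, -0.002, -1.0]]
ft_force: [0.3, 0.2, 0.6]
grip_width: 71.9
finger_force: 0.0
```

```bash
python3 - <<'E'
from h import *
to([498,317.5,72],35)
E
```

```text
t 13.33 p [504.1 302.5 150.8] yang 34.1 w 71.9 F [0.3 0.2 0.6] -> shift [15.8  3.5 78.8] turn [-0.09  0.02 -0.91]
```

Emit:
step_arm(
  increments=[
    [8, 2, 10, 0, 0, -0.9, 72],
    [15.8, 3.5, 20, 0, 0, -0.9, 72],
    [15.8, 3.5, 30, 0, 0, -0.9, 72],
    [15.8, 3.5, 33, 0, 0, -0.9, 72],
    [15.8, 3.5, 33, 0, 0, -0.9, 72],
  ],
)

```text
t: 13.75
eef_pos: [497.3, 318.7, 117.0]
tool_rot: [[-0.575, 0.818, -0.002], [0.818, 0.575, -0.002], [-0.0, -0.002, -1.0]]
ft_force: [0.5, 0.3, -0.8]
grip_width: 72.0
finger_force: 0.0
```

```bash
python3 - <<'E'
from h import *
to([498,317.5,72],35)
E
```

```text
t 13.75 p [497.3 318.7 117. ] yang 35.1 w 72.0 F [ 0.5  0.3 -0.8] -> shift [-1.3  0.  45. ] turn [-0.14  0.02  0.09]
```

Emit:
step_arm(
  increments=[
    [-1.2, 0, 12, 0, 0, 0, 72],
    [-1.2, 0, 26, 0, 0, 0, 72],
    [-1.2, 0, 38, 0, 0, 0, 72],
    [-1.2, 0, 46, 0, 0, 0, 72],
    [-1.2, 0, 46, 0, 0, 0, 72],
  ],
)

```text
t: 14.17
eef_pos: [497.8, 317.3, 70.4]
tool_rot: [[-0.575, 0.819, -0.002], [0.819, 0.574, -0.002], [-0.0, -0.003, -1.0]]
ft_force: [-0.1, 0.1, 0.4]
grip_width: 72.4
finger_force: 0.0
```

Emit:
step_arm(
  increments=[
    [0, 0, 0, 0, 0, 0, 60],
    [0, 0, 0, 0, 0, 0, 54],
    [0, 0, 0, 0, 0, 0, 45],
    [0, 0, 0, 0, 0, 0, 45],
    [0, 0, 0, 0, 0, 0, 45],
  ],
)

```text
t: 14.58
eef_pos: [498.7, 318.1, 73.2]
tool_rot: [[-0.574, 0.819, -0.0], [0.819, 0.574, 0.0], [0.0, 0.0, -1.0]]
ft_force: [-1.9, -2.0, 4.3]
grip_width: 50.3
finger_force: 30.0
```

Emit:
step_arm(
  increments=[
    [0, 0, 0, 0, 0, 0, 45],
    [0, 0, 0, 0, 0, 0, 45],
    [0, 0, 0, 0, 0, 0, 45],
    [0, 0, 0, 0, 0, 0, 45],
    [0, 0, 0, 0, 0, 0, 45],
  ],
)

```text
t: 15.0
eef_pos: [498.7, 318.1, 73.1]
tool_rot: [[-0.575, 0.818, 0.0], [0.818, 0.575, 0.0], [0.0, 0.0, -1.0]]
ft_force: [-2.6, -2.7, 5.7]
grip_width: 50.2
finger_force: 30.0
```

Emit:
step_arm(
  increments=[
    [0, 0, -5, 0, 0, 0, 45],
    [0, 0, -20, 0, 0, 0, 45],
    [0, 0, -40, 0, 0, 0, 45],
    [0, 0, -60, 0, 0, 0, 45],
    [0, 0, -80, 0, 0, 0, 45],
  ],
)

```text
t: 15.42
eef_pos: [498.5, 318.0, 153.3]
tool_rot: [[-0.575, 0.818, -0.0], [0.818, 0.575, -0.0], [-0.0, -0.0, -1.0]]
ft_force: [0.9, 0.3, -3.7]
grip_width: 50.3
finger_force: 30.0
```

```bash
python3 - <<'E'
from h import *
to([465.5,-232.5,155],34.7);dump()
E
```

```text
t 15.42 p [498.5 318.  153.3] yang 35.1 w 50.3 F [ 0.9  0.3 -3.7] -> shift [-431.6 -343.4   -1.6] turn [-0.02  0.    0.38]
{'joints': [-0.83, 0.3, 0.23, 1.66, -0.07, 1.19, 0.02], 'finger_force': 30.0}
```

Emit:
step_arm(
  increments=[
    [-15, -12, 0, 0, 0, 0, 45],
    [-43, -34, 0, 0, 0, 0, 45],
    [-72, -57, 0, 0, 0, 0, 45],
    [-101, -80, 0, 0, 0, 0, 45],
    [-130, -103, 0, 0, 0, 0, 45],
  ],
)

```text
t: 15.83
eef_pos: [488.7, 151.0, 152.5]
tool_rot: [[-0.575, 0.818, 0.0], [0.818, 0.575, 0.0], [0.0, 0.0, -1.0]]
ft_force: [1.6, -0.1, -2.4]
grip_width: 50.6
finger_force: 30.0
```

Emit:
step_arm(
  increments=[
    [-29, -23, 0, 0, 0, 0, 45],
    [-58, -46, 0, 0, 0, 0, 45],
    [-87, -69, 0, 0, 0, 0, 45],
    [-116, -92, 0, 0, 0, 0, 45],
    [-145, -115, 0, 0, 0, 0, 45],
  ],
)

```text
t: 16.25
eef_pos: [477.9, -33.9, 152.7]
tool_rot: [[-0.575, 0.818, 0.001], [0.818, 0.575, 0.001], [0.0, 0.001, -1.0]]
ft_force: [0.9, 0.4, -2.8]
grip_width: 50.2
finger_force: 30.0
```

Emit:
step_arm(
  increments=[
    [-29, -23, 0, 0, 0, 0, 45],
    [-58, -46, 0, 0, 0, 0, 45],
    [-85, -67, 0, 0, 0, 0, 45],
    [-108, -85, 0, 0, 0, 0, 45],
    [-120, -96, 0, 0, 0, 0, 45],
  ],
)

```text
t: 16.67
eef_pos: [468.0, -189.5, 152.9]
tool_rot: [[-0.572, 0.82, 0.001], [0.82, 0.572, -0.001], [-0.001, 0.0, -1.0]]
ft_force: [-0.7, -1.9, -3.2]
grip_width: 50.2
finger_force: 30.0
```

Emit:
step_arm(
  increments=[
    [-8, -7, 0, 0, 0, 0, 45],
    [-16, -14, 0, 0, 0, 0, 45],
    [-20, -16, 0, 0, 0, 0, 45],
    [-20, -16, 0, 0, 0, 0, 45],
    [-20, -16, 0, 0, 0, 0, 45],
  ],
)

```text
t: 17.08
eef_pos: [467.3, -210.6, 152.5]
tool_rot: [[-0.575, 0.818, -0.0], [0.818, 0.575, 0.0], [0.0, 0.0, -1.0]]
ft_force: [0.6, 0.1, -3.2]
grip_width: 50.3
finger_force: 30.0
```

```bash
python3 - <<'E'
from h import *
to([465.5,-232.5,155],34.7);dump()
E
```

```text
t 17.08 p [ 467.3 -210.6  152.5] yang 35.1 w 50.3 F [ 0.6  0.1 -3.2] -> shift [-16.9 -14.   -2.5] turn [ 0.01 -0.01  0.38]
{'joints': [-0.25, 0.14, 0.64, 1.88, -0.09, 1.15, 1.03], 'finger_force': 30.0}
```

```bash
python3 - <<'E'
from h import *
np.set_printoptions(precision=1,suppress=True)
C={n:cap(n) for n in("top","side")}
def sp(v): 
    x,y=v[:2]; return rev(x,y,0,[(25,30,20),(30,76,11.75)])+[np.r_[circ(x,y,76,11.75),circ(x,y,88,5)]]
for n,c in C.items():
    I=cv2.cvtColor(cv2.imread(f"pics/{n}0.png"),cv2.COLOR_BGR2HSV)
    full=mask_stack(c,[np.vstack(sp([465,-232]))]); roi_=cv2.dilate((full>0).astype(np.uint8),np.ones((7,7)))>0
    m=(I[:,:,1]<60)&(I[:,:,2]>90)&roi_
    k,l,s,_=cv2.connectedComponentsWithStats(m.astype(np.uint8)); m=l==1+np.argmax(s[1:,4])
    print(n,m.sum(),full.sum(),*fit([c],[m.astype(np.float32)],sp,[465,-232]))
    if n=="side":
        # widths of mask per row, axis
        for r in range(185,222,4):
            q=np.where(m[r])[0]; print(r,q.min() if len(q) else 0,q.max() if len(q) else 0,end="; ")
        print()
    if n=="side":
        p=np.array(ctrl.state()["eef_pos"]); h=cv2.cvtColor(c["image"],cv2.COLOR_RGB2HSV)
        o=(h[:,:,0]<22)&(h[:,:,1]>190)&(h[:,:,2]>60)&roi(c,[p[0],p[1],p[2]],16,18)
        k,l,s,_=cv2.connectedComponentsWithStats(o.astype(np.uint8)); o=l==1+np.argmax(s[1:,4]); print("roller px",o.sum(),proj(c,[p[0],p[1],p[2]-1.1])[0],np.argwhere(o).min(0),np.argwhere(o).max(0))
        x=cv2.resize(c["image"][140:240,360:460,::-1],(560,560),interpolation=cv2.INTER_CUBIC)
        def pts(P,col):
            for Q in P:
                q=(proj(c,Q)[0]-[360,140]+.5)*5.6; cv2.circle(x,tuple(int(a) for a in q),1,col,-1)
        for z in(0,44): pts(circ(p[0],p[1],p[2]-23.1+z,26,40),(255,0,0))
        pts(circ(465,-232,30,20,40),(255,0,255)); pts(circ(465,-232,76,11.75,30),(255,0,255)); pts(circ(465,-232,30,11.75,30),(255,0,255))
        cv2.imwrite("pics/s1.png",x)
E
```

```text
top 194 178.875 [ 464.7 -236.3] 0.08766335248947144
side 303 345.5 [ 464.9 -231.3] 0.07217717170715332
185 0 0; 189 0 0; 193 0 0; 197 409 417; 201 408 418; 205 408 417; 209 407 416; 213 403 417; 217 404 419; 221 0 0; 
roller px 413 [411.4 172.6] [160 399] [185 422]
```

View pics/s1.png

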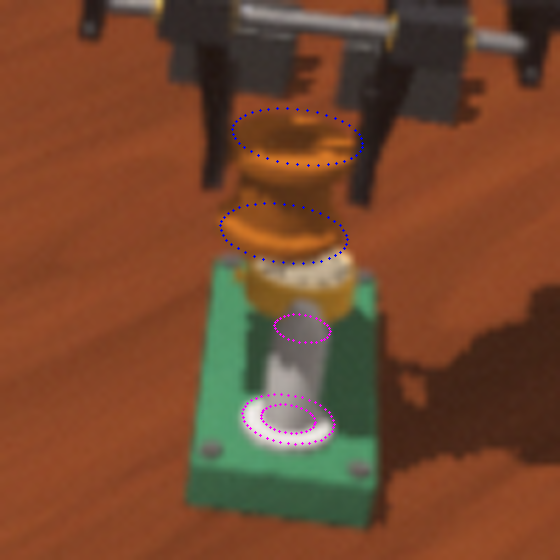

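The view shows the held roller upright at about (290,185) in the crop, matching the overlay. The spindle shoulder is at (288,419) in the crop, also matching. I'll move over the spindle.

```bash
python3 - <<'E'
from h import *
to([466,-232.8,114],34.7)
E
```

```text
t 17.18 p [ 467.3 -210.2  152.5] yang 35.1 w 50.3 F [ 0.4  0.8 -3.9] -> shift [-17.7 -14.1  38.4] turn [ 0.01 -0.02  0.44]
```

Emit:
step_arm(
  increments=[
    [-5, -4, 0, 0, 0, 0.4, 45],
    [-11, -9, 0, 0, 0, 0.4, 45],
    [-17.7, -14.1, 0, 0, 0, 0.4, 45],
    [-17.7, -14.1, 10, 0, 0, 0.4, 45],
    [-17.7, -14.1, 20, 0, 0, 0.4, 45],
  ],
)

```text
t: 17.6
eef_pos: [465.8, -234.6, 132.0]
tool_rot: [[-0.568, 0.823, 0.001], [0.823, 0.568, -0.0], [-0.001, 0.001, -1.0]]
ft_force: [0.5, -0.1, -3.8]
grip_width: 50.4
finger_force: 30.0
```

Emit:
step_arm(
  increments=[
    [0, 0, 8, 0, 0, 0, 45],
    [0, 0, 16, 0, 0, 0, 45],
    [0, 0, 18, 0, 0, 0, 45],
    [0, 0, 18, 0, 0, 0, 45],
    [0, 0, 18, 0, 0, 0, 45],
  ],
)

```text
t: 18.02
eef_pos: [465.8, -233.6, 114.5]
tool_rot: [[-0.569, 0.822, -0.0], [0.822, 0.569, 0.0], [0.0, -0.0, -1.0]]
ft_force: [-0.3, -0.5, -2.6]
grip_width: 50.3
finger_force: 30.0
```

```bash
python3 - <<'E'
from h import *
np.set_printoptions(precision=1,suppress=True)
c=cap("side");to([466,-232.8,103],34.7)
p=np.array(ctrl.state()["eef_pos"])
x=cv2.resize(c["image"][160:230,375:445,::-1],(560,560),interpolation=cv2.INTER_CUBIC)
def pts(P,col):
    for Q in P:
        q=(proj(c,Q)[0]-[375,160]+.5)*8; cv2.circle(x,tuple(int(a) for a in q),1,col,-1)
for z in(0,9,44): pts(circ(p[0],p[1],p[2]-23.1+z,26,60),(255,0,0))
pts(circ(464.9,-231.3,30,20,40),(255,0,255)); pts(circ(464.9,-231.3,30,11.75,30),(255,0,255))
cv2.imwrite("pics/s2.png",x)
E
```

```text
t 18.07 p [ 466.  -233.7  114.8] yang 34.7 w 50.3 F [-0.3 -0.5 -2.8] -> shift [ 0.8  0.5 11.8] turn [ 0.  0. -0.]
```

View pics/s2.png

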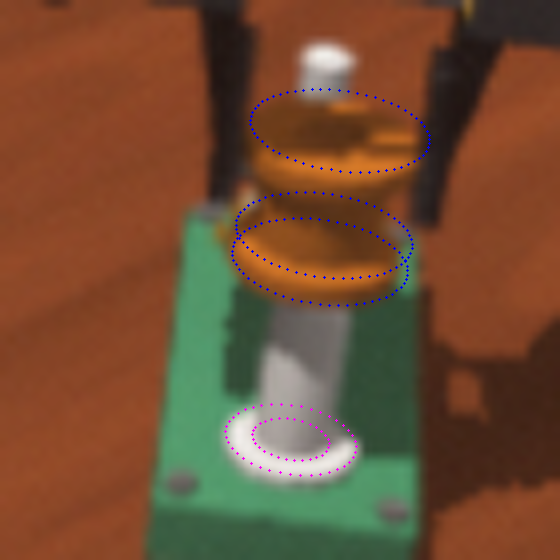

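Roller flange (232–410, bottom 305) and shoulder (225–358) both match the side-view overlays. The axis therefore needs about (-1,+2.3) mm.

Emit:
step_arm(
  increments=[
    [2.5, 0.5, 0, 0, 0, 0, 45],
    [2.5, 0.5, 3, 0, 0, 0, 45],
    [2.5, 0.5, 7, 0, 0, 0, 45],
    [2.5, 0.5, 11, 0, 0, 0, 45],
    [2.5, 0.5, 11, 0, 0, 0, 45],
  ],
)

```text
t: 18.48
eef_pos: [464.3, -231.1, 102.6]
tool_rot: [[-0.569, 0.822, -0.001], [0.822, 0.569, 0.0], [0.001, -0.001, -1.0]]
ft_force: [0.4, 0.2, -2.6]
grip_width: 50.3
finger_force: 30.0
```

Emit:
step_arm(
  increments=[
    [0, 0, 1.5, 0, 0, 0, 45],
    [0, 0, 3, 0, 0, 0, 45],
    [0, 0, 4.5, 0, 0, 0, 45],
    [0, 0, 6, 0, 0, 0, 45],
    [0, 0, 6, 0, 0, 0, 45],
  ],
)

```text
t: 18.9
eef_pos: [464.3, -232.1, 97.2]
tool_rot: [[-0.568, 0.823, -0.001], [0.823, 0.568, -0.001], [-0.0, -0.001, -1.0]]
ft_force: [-0.7, -3.6, -3.5]
grip_width: 50.4
finger_force: 30.0
```

Emit:
step_arm(
  increments=[
    [-0.7, -0.5, 0, 0, 0, 0, 45],
    [-0.7, -0.5, 1.5, 0, 0, 0, 45],
    [-0.7, -0.5, 3, 0, 0, 0, 45],
    [-0.7, -0.5, 4, 0, 0, 0, 45],
    [-0.7, -0.5, 4, 0, 0, 0, 45],
  ],
)

```text
t: 19.32
eef_pos: [464.5, -232.4, 93.3]
tool_rot: [[-0.569, 0.822, -0.0], [0.822, 0.569, -0.0], [0.0, -0.0, -1.0]]
ft_force: [-2.6, -4.8, -1.8]
grip_width: 50.4
finger_force: 30.0
```

Emit:
step_arm(
  increments=[
    [-0.5, -1, 0, 0, 0, 0, 45],
    [-0.5, -1, 1, 0, 0, 0, 45],
    [-0.5, -1, 3, 0, 0, 0, 45],
    [-0.5, -1, 5, 0, 0, 0, 45],
    [-0.5, -1, 5, 0, 0, 0, 45],
  ],
)

```text
t: 19.73
eef_pos: [464.2, -232.8, 88.0]
tool_rot: [[-0.569, 0.822, -0.0], [0.822, 0.569, 0.0], [0.0, 0.0, -1.0]]
ft_force: [1.1, -1.6, -4.3]
grip_width: 50.3
finger_force: 30.0
```

Emit:
step_arm(
  increments=[
    [-0.4, 0, 3, 0, 0, 0, 45],
    [-0.4, 0, 6, 0, 0, 0, 45],
    [-0.4, 0, 10, 0, 0, 0, 45],
    [-0.4, 0, 14, 0, 0, 0, 45],
    [-0.4, 0, 16, 0, 0, 0, 45],
  ],
)

```text
t: 20.15
eef_pos: [464.2, -233.4, 71.8]
tool_rot: [[-0.569, 0.822, -0.001], [0.822, 0.569, 0.0], [0.001, -0.0, -1.0]]
ft_force: [-0.7, -1.1, -2.6]
grip_width: 50.5
finger_force: 30.0
```

Emit:
step_arm(
  increments=[
    [0, 0, 3, 0, 0, 0, 45],
    [0, 0, 6, 0, 0, 0, 45],
    [0, 0, 10, 0, 0, 0, 45],
    [0, 0, 14, 0, 0, 0, 45],
    [0, 0, 16, 0, 0, 0, 45],
  ],
)

```text
t: 20.57
eef_pos: [464.2, -233.5, 55.9]
tool_rot: [[-0.569, 0.822, -0.0], [0.822, 0.569, 0.0], [0.0, -0.0, -1.0]]
ft_force: [-0.4, -0.5, -3.1]
grip_width: 50.3
finger_force: 30.0
```

Emit:
step_arm(
  increments=[
    [0, 0, 0.8, 0, 0, 0, 45],
    [0, 0, 1.6, 0, 0, 0, 45],
    [0, 0, 2.4, 0, 0, 0, 45],
    [0, 0, 2.4, 0, 0, 0, 45],
    [0, 0, 2.4, 0, 0, 0, 45],
  ],
)

```text
t: 20.98
eef_pos: [464.4, -233.5, 54.2]
tool_rot: [[-0.569, 0.822, 0.0], [0.822, 0.569, 0.0], [0.0, 0.0, -1.0]]
ft_force: [-0.2, -1.1, -3.2]
grip_width: 50.2
finger_force: 30.0
```

Emit:
step_arm(
  increments=[
    [0, 0, 0.6, 0, 0, 0, 45],
    [0, 0, 1.2, 0, 0, 0, 45],
    [0, 0, 1.7, 0, 0, 0, 45],
    [0, 0, 1.7, 0, 0, 0, 45],
    [0, 0, 1.7, 0, 0, 0, 45],
  ],
)

```text
t: 21.4
eef_pos: [464.7, -233.6, 53.1]
tool_rot: [[-0.569, 0.822, 0.001], [0.822, 0.569, 0.0], [0.0, 0.001, -1.0]]
ft_force: [-3.8, 2.7, 6.4]
grip_width: 50.5
finger_force: 30.0
```

Contact comes at TCP z 53.1, exactly as predicted for home. I'll release to 72 and retreat straight up.

Emit:
step_arm(
  increments=[
    [0, 0, 0, 0, 0, 0, 54],
    [0, 0, 0, 0, 0, 0, 62],
    [0, 0, 0, 0, 0, 0, 72],
    [0, 0, 0, 0, 0, 0, 72],
    [0, 0, 0, 0, 0, 0, 72],
  ],
)

```text
t: 21.82
eef_pos: [464.5, -233.5, 52.4]
tool_rot: [[-0.569, 0.822, 0.0], [0.822, 0.569, 0.0], [-0.0, 0.0, -1.0]]
ft_force: [0.0, 0.5, 0.1]
grip_width: 69.5
finger_force: 0.0
```

Emit:
step_arm(
  increments=[
    [0, 0, -5, 0, 0, 0, 72],
    [0, 0, -20, 0, 0, 0, 72],
    [0, 0, -45, 0, 0, 0, 72],
    [0, 0, -75, 0, 0, 0, 72],
    [0, 0, -105, 0, 0, 0, 72],
  ],
)

```text
t: 22.23
eef_pos: [463.8, -233.7, 158.7]
tool_rot: [[-0.568, 0.823, -0.001], [0.823, 0.568, -0.0], [0.0, -0.001, -1.0]]
ft_force: [0.8, 0.2, 0.1]
grip_width: 71.9
finger_force: 0.0
```

Emit:
step_arm(
  increments=[
    [0, 0, -30, 0, 0, 0, 72],
    [0, 0, -50, 0, 0, 0, 72],
    [0, 0, -60, 0, 0, 0, 72],
    [0, 0, -60, 0, 0, 0, 72],
    [0, 0, -60, 0, 0, 0, 72],
  ],
)

```text
t: 22.65
eef_pos: [464.3, -233.4, 216.8]
tool_rot: [[-0.569, 0.822, -0.0], [0.822, 0.569, 0.0], [0.0, 0.0, -1.0]]
ft_force: [-0.2, 0.7, -0.4]
grip_width: 72.2
finger_force: 0.0
```

```bash
python3 - <<'E'
from h import *
c=cap("side");out=[]
def crop(P,ell):
    u,v=proj(c,P)[0].astype(int);x=cv2.resize(c["image"][v-35:v+35,u-35:u+35,::-1],(400,400),interpolation=cv2.INTER_CUBIC);k=400/70
    for e in ell:
        for Q in circ(*e,50):
            q=(proj(c,Q)[0]-[u-35,v-35]+.5)*k; cv2.circle(x,tuple(int(a) for a in q),1,(255,0,0),-1)
    out.append(x)
crop([464.7,-232.8,50],[(464.7,-232.8,30,26),(464.7,-232.8,74,26)])
crop([590,-35,90],[])
cv2.imwrite("pics/end.png",np.hstack(out)); to([464,-233,200],35)
E
```

```text
t 22.7 p [ 463.9 -233.2  216.1] yang 34.7 w 72.0 F [ 0.   0.3 -1.5] -> shift [ 0.1  0.2 16.1] turn [-0.06 -0.08 -0.32]
```

View pics/end.png

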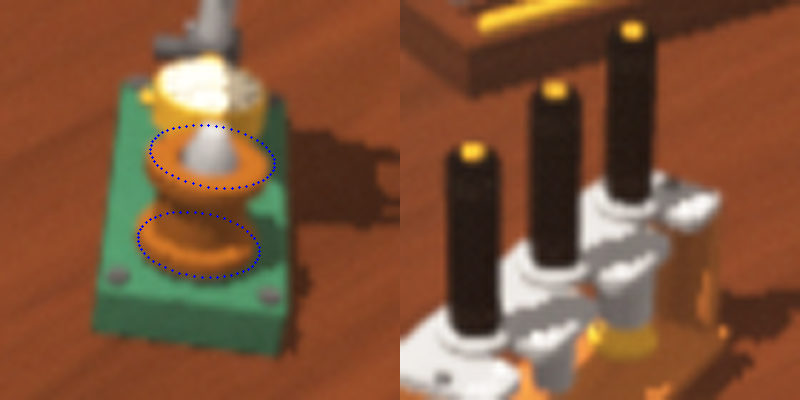

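The roller sits home on the shoulder, with both flanges on the overlay at (205,155) and (200,245). The gauge hangs in line with its neighbours. I'm handing in.

```bash
python3 -c "
from h import *
print(ticket.sign_off())"
```

```text
the job is handed in; nothing more can be done
None
```

The plug gauge hangs in the right-hand notch and the roller sits home on the spindle; the job is handed in at about 23 s, and the hand-in returned no verdict.

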